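# Tighten the pan former's deep nut with the long socket key

### The job

The round pan former on the bench is held down by a hexagonal nut at the bottom of its deep bore, and the nut is still slack. Take the long T-handled socket key from its tube stand, feel its socket gently down over the nut until it is fully home, turn the nut clockwise (seen from above) until it comes up against its stop, without forcing it, and put the key back upright in its stand, fully down. Leave the other things on the bench where they are.

Things in the scene. Friction and masses are not known exactly. Their poses are not given: they have to be found in the camera images.
- former: Steel pan former, fixed: a round bolster 150 mm across and 20 mm thick, and on it a round punch 120 mm across whose flat top is 120 mm above the bench. A straight bore 52 mm across runs down its middle, open at the top, 100 mm deep; its floor is the bolster's top. Origin: on the bore's axis, at bench height; z up.
- nut (a joint): Turn (rad) of the steel hex nut on the bore's floor, on its axis: 30 mm across flats, 24 mm tall, the top 3 mm tapering to 24 mm across flats. Grows clockwise seen from above; the nut meets its hard stop at 2.40 and begins 0.9 to 1.3 short of it. Which way its flats point is not told: the socket must find them. About 0.25 N m turns it and it stays put; over 0.8 N m on the stop is forcing it.
- key_grip (a point): Centre of the T-bar on top of the long steel socket key (about 450 g, 190 mm tall), which stands upright in its stand. The bar lies along x: 100 mm long, 14 mm wide, 14 mm high. Below it a round shank 14 mm across runs down to the round socket, 45 mm across and 40 mm tall. The point is 183 mm above the key's foot; z points up the key.
- key_foot (a point): Centre of the key's lower end, where its six-sided socket opens: 31.6 mm across flats, 28 mm deep, 0.8 mm clear all round the nut. Fully home, its rim rests on the bore's floor (20 mm above the bench); when its corners do not match the nut's it stops on the nut's top, 18 to 24 mm higher. z up the key, x along the T-bar.
- stand: Key stand, fixed to the bench: a round plate 110 mm across and 8 mm thick with a short upright aluminium tube on it, 52 mm inside, 64 mm outside, its rim 68 mm above the bench. The key stands in it, its foot on the plate (8 mm above the bench). Origin: on the tube's axis, at bench height.
- pan_a: Bystander: round open aluminium pan, 156 mm across, 45 mm high, loose. Origin: centre of its underside.
- pan_b: Bystander: round open aluminium pan, 136 mm across, 40 mm high, loose. Origin: centre of its underside.
- tumbler: Bystander: flared open aluminium cup, 72 mm across the rim, 100 mm high, loose. Origin: centre of its underside.
- grease: Bystander: closed grey can, 70 mm across, 70 mm high, loose. Origin: centre of its underside.
- hammer: Bystander: hammer with a wooden handle, lying on the bench.
- spanner: Bystander: spanner lying on the bench.
- spare_nut: Bystander: a loose spare hexagonal steel nut, 30 mm across flats, 24 mm high, lying on the bench. Origin: centre of its underside.
There are look-alikes about, which are no part of the job. What is shaped like the part that bears key_grip but blue or red is not meant.

How it is judged:
By the outcome, as a careful person would: the job done as asked, in the order asked, and still so for the second after the job is handed in, with the robot touching nothing.
It also fails if it takes over 67 s, if anything falls off the work surface, if the arm or the gripper's body presses on something with over 40 N, if the wrist force passes 120 N, or if a joint passes its speed limit or range.

### The arm

A 6-joint arm with a two-finger parallel gripper is mounted at the origin on the work surface. World frame = base frame: x ahead of the robot, y to its left, z up, the work surface at z = 0. Lengths are in m, angles in rad, forces in N, time in s.
With the tool pointing down it reaches from about 0.35 to 0.725 m from the base axis. Payload 6 kg.
Tool frame: the origin (TCP) lies at the very end of the fingers, on their centre line; the grasp point (between the pads) lies 19 mm behind it; z points along the fingers, y is the direction in which the jaws open and shut (so a half turn about z gives the same grasp; the last joint's range is limited). The gripper opens to 85 mm and grips with 20 to 120 N. Pads are 22 mm wide; open, the fingers measure 114 mm over their backs; the gripper's body (76 mm by 85 mm) begins 54 mm behind the grasp point. The pads swing forward as they close: fully open they stand 13 mm farther back than shut.
Start: joints at [-0.96, 0.04, 0.085, 0, -1.615, -0.334], TCP at [0.164, -0.577, 0.231] pointing down, gripper open.
Joint ranges: [-2.56, 2.56], [-1.29, 2.01], [-1.08, 1.49], [-3.29, 1.98], [-2.81, -0.18], [-2.99, 2.99]. Speed limits (rad/s): [2.57, 2.57, 3.01, 3.14, 3.14, 3.14].

### API

Orientations are given as a unit quaternion [x, y, z, w].
In Python, from cell import sensors, capture, bot gives the robot as it stands.
- The arm moves only by the tool send_rows, never from a script. Its argument "moves" is a list of rows, each a list of 3 entries, a list of its own where there are three numbers: the shift along the world's x, y, z in units of 25 mm (1.0 is 25 mm), then the turn about the world's z in units of 10 degrees (1.0 is 10 degrees), then the closure in counts, from 0 (fully open) to 255 (shut). A call has 1 to 10 rows; each row shifts and turns the commanded pose from where the row before left it; what a row does not reach is not made up. A row lasts 1/8 s, in which the tool goes at most 62.5 mm and 10.7 degrees, less where a joint would pass 70% of its speed; a pose out of reach is approached as far as the arm can. A call is refused whole if a number of a shift passes 1 or a number of a turn 1, either way. A call with a gripper value outside its range is refused whole. The fingers move at their own pace and stop on an object; "force" is the grip in N (left out, the last holds). Time passes only in rows, so rows that do not move let the fingers close. It gives the time, the measured TCP pose, the force and the opening at its end, in the units of the state.
- sensors.state(): the state, without advancing time (a new reading comes with each control period).
- capture(name): name is "scene" or "top" or "wrist"; returns a dict with "frame" (384x512x3 uint8, red, green, blue), "fov_y" (degrees; the focal length in pixels is half the picture's height over the tangent of half this angle, whatever the lens; pixels are square), "cx", "cy" (the principal point, pixels), "world_to_cam" (4x4, takes a point from world to camera coordinates). Camera axes: x right, y down, z forward; pixel columns grow to the right and rows downward; lengths in m; the calibration is good to about 2 mm. A picture is of the moment at which its call begins. There is no depth.
- bot.close_job(): hands the job in, once; it reports no verdict.
The state is a dict: "time": time; "joint_pos": joint angles; "dq": joint speeds; "effort": joint torques, N m; "tcp_pos": TCP position; "tool_rot": TCP orientation; "contact_force": force on the tool from outside, world axes, zero at the start; "torque": the same for the moment, N m; "gripper_width": finger opening in m.
Only numpy, scipy, OpenCV 4.12 (cv2) and the standard library are available. Lean on these libraries where they do the work, as an engineer would, in place of code of your own. Each camera call takes 0.05 s, during which the arm holds its last target.

## Working session

There is one attempt and no reset: what is moved stays moved. The work goes in short steps, Python scripts to look and compute and a tool call to move; the robot and the scene stay as the last step left them, time stands still between calls to the robot, and variables do not carry over. Pictures are saved under pics/ and viewed, and the job is handed in when it is done.

Besides the shell and the picture viewer there is one more tool, called as a command line: name --argument value ..., lists and objects as JSON in quotes. send_rows: Moves the arm, as the interface text tells. Its arguments: {"type":"object","properties":{"moves":{"type":"array"},"force":{"type":"number"}},"required":["moves"]}

```bash
mkdir -p pics; ls
cat > h.py <<'E'
import numpy as np,cv2
from cell import sensors,capture,bot
def snap(n,f):
    c=capture(n); cv2.imwrite('pics/'+f,c['frame'][:,:,::-1]); return c
def foc(c): return c['frame'].shape[0]/2/np.tan(np.radians(c['fov_y'])/2)
def ray(c,u,v):
    f=foc(c);T=np.array(c['world_to_cam']);R=T[:3,:3];t=T[:3,3]
    return -R.T@t, R.T@np.array([(u-c['cx'])/f,(v-c['cy'])/f,1])
def onz(c,u,v,z):
    o,d=ray(c,u,v); return o+d*(z-o[2])/d[2]
def proj(c,p):
    T=np.array(c['world_to_cam']);q=T[:3,:3]@np.array(p)+T[:3,3];f=foc(c)
    return f*q[0]/q[2]+c['cx'],f*q[1]/q[2]+c['cy']
def st():
    s=sensors.state(); 
    for k in s: print(k,np.round(s[k],4))
E
python3 - <<'E'
from h import *
import pickle
d={}
for n in ['scene','top','wrist']:
    d[n]=snap(n,n+'0.png'); print(n,d[n]['fov_y'],d[n]['cx'],d[n]['cy'],np.round(ray(d[n],256,192)[0],3))
pickle.dump(d,open('d0.pkl','wb'))
st()
E
```

```text
pics
scene 45.02306352036558 253.6640634433625 193.5996110115155 [1.171 0.746 0.847]
top 57.094432831548104 251.75383688782563 192.19682237979282 [0.457 0.03  1.251]
wrist 71.3256405825496 253.03603004437792 193.57006279559906 [ 0.088 -0.598  0.373]
time 0.15
joint_pos [-9.6030e-01  4.0700e-02  8.4000e-02 -3.0000e-04 -1.6155e+00 -3.3370e-01]
dq [ 0.0005 -0.0026  0.0036  0.0007  0.0003 -0.0007]
effort [-3.10000e-03 -3.68618e+01  3.47690e+01  6.93640e+00 -4.50000e-03
  0.00000e+00]
tcp_pos [ 0.1639 -0.5769  0.2305]
tool_rot [-1.379e-01  9.904e-01  7.000e-04 -2.000e-04]
contact_force [-0.2532 -0.3496  0.0373]
torque [-0.0096 -0.0057 -0.0028]
gripper_width 0.0855
```

View pics/scene0.png

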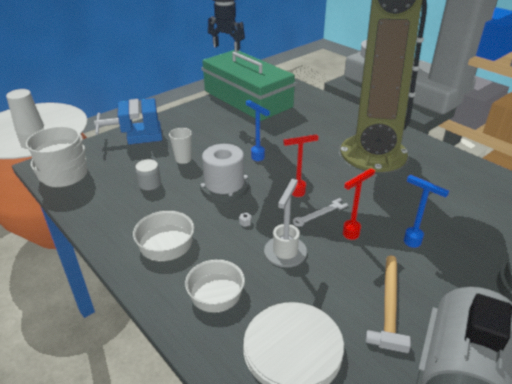

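View pics/top0.png

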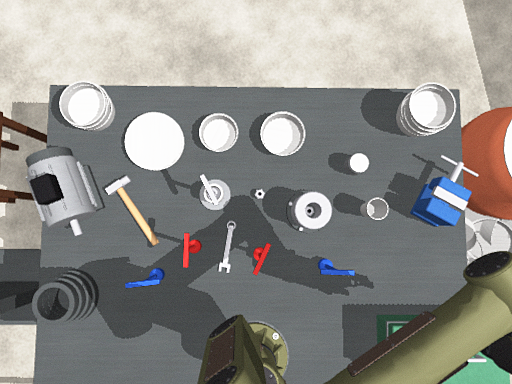

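View pics/wrist0.png

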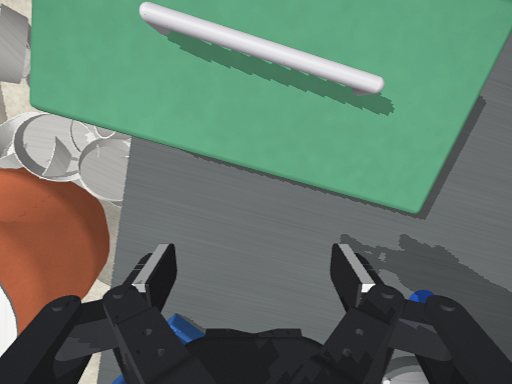

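The grey key in the stand is at top (210,190) / scene (288,195). The look-alikes are red at scene (300,141) and (360,180), and blue at (258,110) and (427,187). By the description, the grey one in the tube stand is the one I want. Next is a close crop and measurements.

Run:
```python
from h import *
import pickle
d=pickle.load(open('d0.pkl','rb'))
t=d['top']['frame'][:,:,::-1]; s=d['scene']['frame'][:,:,::-1]
a=cv2.resize(t[165:240,180:345],None,fx=4.6,fy=4.6,interpolation=cv2.INTER_CUBIC)
b=cv2.resize(s[130:275,190:320],None,fx=4,fy=4,interpolation=cv2.INTER_CUBIC)
cv2.imwrite('pics/ct.png',a);cv2.imwrite('pics/cs.png',b)
```

```text
(no output)
```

View pics/ct.png

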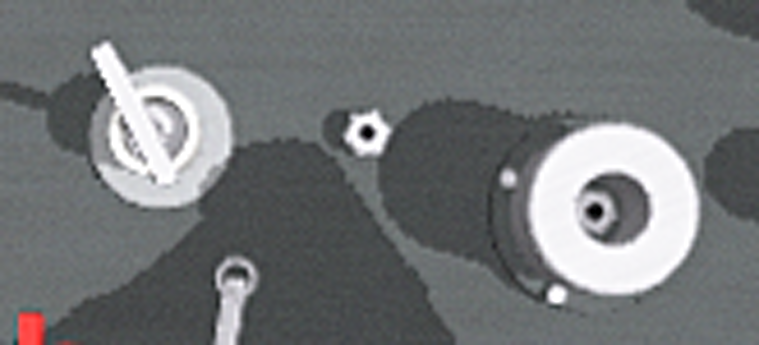

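View pics/cs.png

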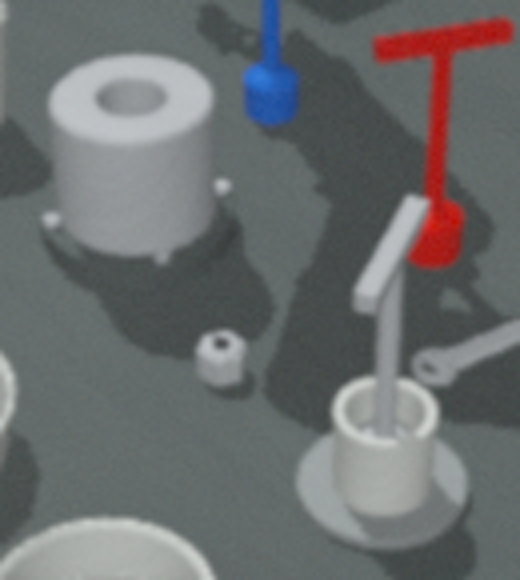

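Run:
```python
from h import *
import pickle
d=pickle.load(open('d0.pkl','rb'));c=d['top']
g=cv2.cvtColor(c['frame'],cv2.COLOR_RGB2GRAY)
for thr in (215,235):
  m=(g>thr).astype(np.uint8)
  n,l,s,ce=cv2.connectedComponentsWithStats(m)
  for i in range(1,n):
    x,y,w,h,a=s[i]
    if a>15 and 180<ce[i][0]<345 and 165<ce[i][1]<240:
        cn=max(cv2.findContours((l==i).astype(np.uint8),0,1)[0],key=cv2.contourArea)
        if len(cn)>=5:
            print(thr,s[i],ce[i].round(1),'ell',np.round(np.hstack(cv2.fitEllipse(cn)),1),'mar',np.round(np.hstack(cv2.minAreaRect(cn)),1))
k=lambda u,v:((u+.5)/4.6-.5+180,(v+.5)/4.6-.5+165)
print('former',onz(c,*k(613,210),.12), 'stand plate',onz(c,*k(160,137),.008),'rim',onz(c,*k(154,130),.068))
print('bar centre',onz(c,*k(135,113),.19)); e1=onz(c,*k(104,48),.19);e2=onz(c,*k(166,178),.19);print(e1,e2,np.linalg.norm(e1-e2),np.degrees(np.arctan2(*(e1-e2)[[1,0]])))
print('nut',onz(c,*k(594,211),.044))
# scene
s=d['scene'];k2=lambda u,v:((u+.5)/4-.5+190,(v+.5)/4-.5+130)
print('scene former',onz(s,*k2(131,98),.12),'rim',onz(s,*k2(386,408),.068),'bar top', onz(s,*k2(394,248),.19), 'plate',onz(s,*k2(383,488),.008))
```

```text
215 [200 175  24  30 276] [211.2 190.5] ell [211.6 190.7  17.8  30.  147.3] mar [212.3 188.9  31.5  19.3  78.1]
215 [220 183  10  25  39] [225.3 197.1] ell [218.2 194.4  20.1  24.9  26.6] mar [225.5 195.7   7.7  24.3  10.8]
215 [256 189   9   9  43] [259.7 193.4] ell [259.7 193.4   7.7   7.8 166.1] mar [260. 193.   8.   8.   0.]
215 [295 192  37  37 809] [313.1 210. ] ell [313.1 210.   35.   35.7 161.8] mar [313.  210.   35.4  35.4  45. ]
235 [200 175  23  30 227] [210.9 190.8] ell [211.7 190.6  16.6  29.7 145.2] mar [208.6 189.9  29.6  18.9  32.7]
235 [256 190   8   8  33] [259.8 193.5] ell [2.597e+02 1.935e+02 6.900e+00 7.100e+00 2.000e-01] mar [259.5 193.5   7.    7.   90. ]
235 [296 193  35  35 766] [313.1 210. ] ell [313.1 210.   34.3  35.2 142. ] mar [313. 210.  34.  34.  90.]
former [ 0.49575772 -0.18208138  0.12      ] stand plate [0.55336045 0.14481403 0.008     ] rim [0.55378848 0.14372245 0.068     ]
bar centre [0.55486245 0.14459736 0.19      ]
[0.59763483 0.16564089 0.19      ] [0.512356   0.12368466 0.19      ] 0.09504106713966828 26.19667100543515
nut [ 0.49755163 -0.18213115  0.044     ]
scene former [ 0.49844565 -0.18144999  0.12      ] rim [0.55156951 0.14248638 0.068     ] bar top [0.54797695 0.13967672 0.19      ] plate [0.55827647 0.14953192 0.008     ]
```

Run:
```python
from h import *
import pickle
d=pickle.load(open('d0.pkl','rb'));c=d['wrist']
T=np.array(c['world_to_cam'])
s=sensors.state()
from scipy.spatial.transform import Rotation as R
Rt=R.from_quat(s['tool_rot']).as_matrix()
print('fwd tool',Rt.T@T[2,:3],'x',Rt.T@T[0,:3],'pos',Rt.T@(ray(c,0,0)[0]-s['tcp_pos']))
```

```text
fwd tool [-3.09041884e-01 -5.98161748e-04  9.51048241e-01] x [-7.20664164e-04  9.99999662e-01  3.94770864e-04] pos [ 0.07865226  0.00089309 -0.14279107]
```

send_rows --moves '[[[0.2, 0.3, 0.6], 1, 0], [[0.4, 0.6, 0.6], 1, 0], [[0.6, 0.8, 0.4], 1, 0], [[0.6, 0.8, 0], 1, 0], [[0.6, 0.8, 0], 1, 0], [[0.6, 0.8, 0], 1, 0], [[0.6, 0.8, 0], 1, 0], [[0.6, 0.8, 0], 1, 0], [[0.6, 0.8, 0], 1, 0], [[0.6, 0.8, 0], 1, 0]]'

```text
time: 1.4
tcp_pos: [0.2993, -0.3938, 0.271]
tool_rot: [0.849, -0.529, -0.0, -0.0]
contact_force: [0.9, -0.2, 0.7]
gripper_width: 0.0852
```

send_rows --moves '[[[0.6, 0.8, 0], 1, 0], [[0.6, 0.8, 0], 1, 0], [[0.6, 0.8, 0], 1, 0], [[0.6, 0.8, 0], 1, 0], [[0.6, 0.8, 0], 1, 0], [[0.6, 0.8, 0], 1, 0], [[0.6, 0.8, 0], 1, 0], [[0.6, 0.8, 0], 1, 0], [[0.2, 0.5, 0], 1, 0], [[0, 0, 0], 0, 0]]'

```text
time: 2.65
tcp_pos: [0.4242, -0.2214, 0.271]
tool_rot: [0.975, 0.224, -0.0, -0.0]
contact_force: [-0.3, -0.8, -0.5]
gripper_width: 0.0857
```

Run:
```python
from h import *
import pickle
c=snap('wrist','w1.png');pickle.dump(c,open('w1.pkl','wb'))
st()
print(ray(c,0,0)[0],proj(c,(.497,-.182,.044)))
```

```text
time 2.7
joint_pos [-0.0591 -0.2767 -0.1324  0.     -1.7154  2.0795]
dq [-0.0178 -0.0007  0.0017  0.0027 -0.0007 -0.0135]
effort [ 4.81900e-01 -2.04179e+01  3.43539e+01  6.80540e+00  1.25000e-02
  2.68100e-01]
tcp_pos [ 0.424  -0.222   0.2711]
tool_rot [ 9.748e-01  2.229e-01 -1.000e-04 -0.000e+00]
contact_force [ 0.1341 -0.2299 -0.3906]
torque [-0.0044 -0.0241  0.0451]
gripper_width 0.0853
[ 0.49567915 -0.18588905  0.41387197] (np.float64(250.72224903264143), np.float64(104.37556548398922))
```

View pics/w1.png

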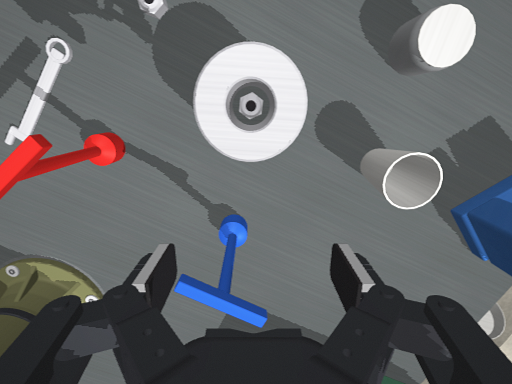

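The picture shows the bore at (250,102) and the nut at about (250,105). I'll zoom in for the nut's angle.

Run:
```python
from h import *
import pickle
c=pickle.load(open('w1.pkl','rb'))
f=c['frame'][:,:,::-1]
cv2.imwrite('pics/w1c.png',cv2.resize(f[72:137,218:283],None,fx=9,fy=9,interpolation=cv2.INTER_CUBIC))
g=cv2.cvtColor(c['frame'],cv2.COLOR_RGB2GRAY)
m=(g>190).astype(np.uint8);n,l,s,ce=cv2.connectedComponentsWithStats(m)
i=l[70,250]
for q in cv2.findContours((l==i).astype(np.uint8),cv2.RETR_CCOMP,1)[0]:
  if len(q)>30:
    e=cv2.fitEllipse(q);print(e,onz(c,*e[0],.12))
```

```text
((250.71160888671875, 101.29827880859375), (111.1716079711914, 118.61302185058594), 0.21090345084667206) [ 0.49945529 -0.18147359  0.12      ]
((250.75363159179688, 104.50825500488281), (51.955528259277344, 53.79468536376953), 176.94947814941406) [ 0.49662467 -0.18288546  0.12      ]
```

View pics/w1c.png

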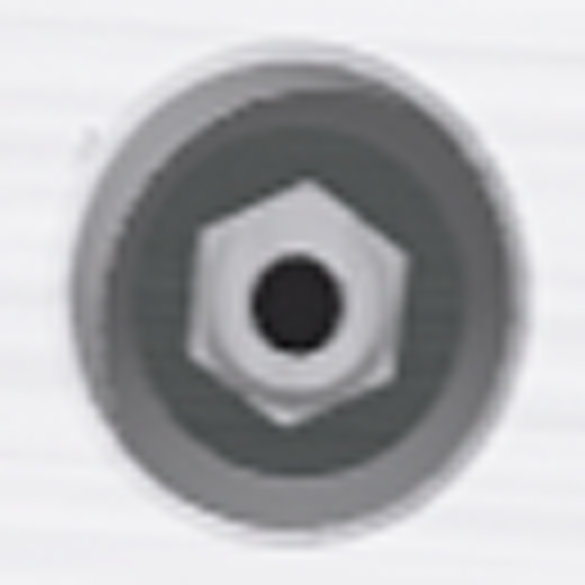

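Run:
```python
from h import *
import pickle
c=pickle.load(open('w1.pkl','rb'))
P=[(308,180),(408,252),(392,382),(287,427),(190,352),(203,237)]
W=np.array([onz(c,(u+.5)/9-.5+218,(v+.5)/9-.5+72,.041)[:2] for u,v in P])
z=W[:,0]+1j*W[:,1]; ctr=z.mean(); print(ctr,abs(z-ctr),np.degrees(np.angle(z-ctr)))
print(np.degrees(np.angle((((z-ctr)/abs(z-ctr))**6).mean()))/6)
```

```text
(0.49565189614959376-0.18254210358109937j) [0.01739466 0.01775028 0.01757852 0.01725173 0.01725358 0.01680905] [  20.93847748  -39.1822483  -101.73868215 -159.7517588   137.90291275
   81.24224937]
19.904300655211028
```

send_rows --moves '[[[0.3, 0.6, 0], 0, 0], [[0.5, 1, 0], 0, 0], [[0.5, 1, 0], 0, 0], [[0.5, 1, 0], 0, 0], [[0.5, 1, 0], 0, 0], [[0.5, 1, 0], 0, 0], [[0.5, 1, 0], 0, 0], [[0.5, 1, 0], 0, 0], [[0.5, 1, 0], 0, 0], [[0.4, 1, 0], 0, 0]]'

```text
time: 3.95
tcp_pos: [0.5418, 0.019, 0.271]
tool_rot: [0.975, 0.223, -0.0, -0.0]
contact_force: [-0.1, -0.3, -0.0]
gripper_width: 0.0852
```

send_rows --moves '[[[0.3, 1, 0], 0, 0], [[0.2, 1, 0], 0, 0], [[0, 1, 0], 0, 0], [[0, 1, 0], 0, 0], [[0, 1, 0], 0, 0], [[0, 0, 0], 0, 0]]'

```text
time: 4.7
tcp_pos: [0.5537, 0.1444, 0.2706]
tool_rot: [0.975, 0.224, -0.0, 0.0]
contact_force: [-0.2, -0.8, -0.6]
gripper_width: 0.0853
```

Run:
```python
from h import *
import pickle
c=snap('wrist','w2.png');pickle.dump(c,open('w2.pkl','wb'))
s=sensors.state();print(s['time'],s['tcp_pos'],s['tool_rot'],s['joint_pos'])
```

```text
4.75 [0.55383266 0.14350495 0.27089724] [ 9.74674224e-01  2.23629255e-01 -3.07671870e-04  1.40152756e-04] [ 6.04154089e-01 -2.53113591e-02  9.10533019e-02  3.32271932e-05
 -1.68783636e+00  1.41771903e+00]
```

View pics/w2.png

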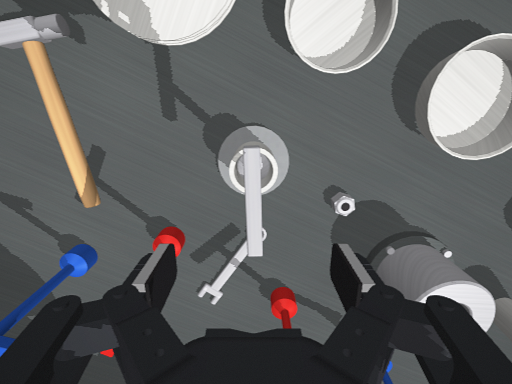

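The bar runs from (252,150) to (256,256). I'll map it onto z = 0.198.

Run:
```python
from h import *
import pickle
c=pickle.load(open('w2.pkl','rb'))
f=c['frame'][:,:,::-1]
cv2.imwrite('pics/w2c.png',cv2.resize(f[120:270,200:310],None,fx=4,fy=4,interpolation=cv2.INTER_CUBIC))
```

```text
(no output)
```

View pics/w2c.png

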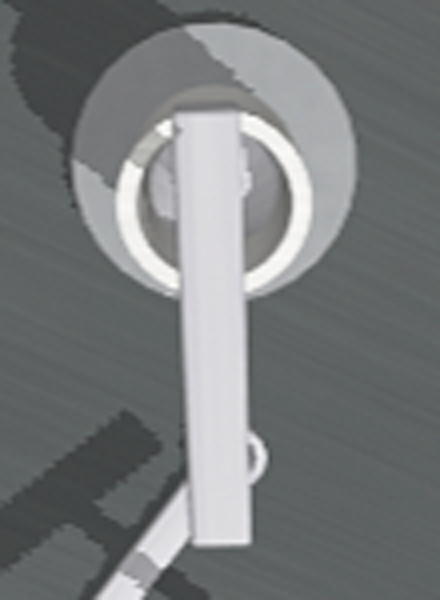

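Run:
```python
from h import *
import pickle
c=pickle.load(open('w2.pkl','rb'))
k=lambda u,v:((u+.5)/4-.5+200,(v+.5)/4-.5+120)
a=onz(c,*k(207,112),.198);b=onz(c,*k(222,545),.198)
print(a,b,(a+b)/2,np.linalg.norm(a-b),np.degrees(np.arctan2(*(a-b)[[1,0]])))
print('rim',onz(c,*k(215,206),.068),'plate',onz(c,*k(214,162),.008))
```

```text
[0.59656946 0.16738378 0.198     ] [0.50904944 0.12142909 0.198     ] [0.55280945 0.14440644 0.198     ] 0.09885134007569145 27.702902735958197
rim [0.55248713 0.14400415 0.068     ] plate [0.55518706 0.14562378 0.008     ]
```

send_rows --moves '[[[-0.03, 0.04, -0.8], 0.15, 0], [[0, 0, -1], 0, 0], [[0, 0, -1], 0, 0], [[0, 0, -0.8], 0, 0], [[0, 0, -0.35], 0, 0], [[0, 0, 0], 0, 120], [[0, 0, 0], 0, 200], [[0, 0, 0], 0, 255], [[0, 0, 0], 0, 255], [[0, 0, 0], 0, 255]]' --force 80

```text
time: 6.0
tcp_pos: [0.5535, 0.144, 0.1732]
tool_rot: [0.972, 0.237, 0.001, -0.0]
contact_force: [-0.5, 1.2, 2.1]
gripper_width: 0.0125
```

send_rows --moves '[[[0, 0, 0], 0, 255], [[0, 0, 0], 0, 255]]'

```text
time: 6.25
tcp_pos: [0.5535, 0.144, 0.1732]
tool_rot: [0.972, 0.237, 0.001, -0.0]
contact_force: [0.5, 1.0, 4.6]
gripper_width: 0.0126
```

Run:
```python
from h import *
st()
```

```text
time 6.25
joint_pos [ 6.0550e-01 -3.4400e-02 -9.5400e-02  4.0000e-04 -1.5085e+00  1.4429e+00]
dq [ 0.0002 -0.0004  0.0011  0.0005  0.0004 -0.0004]
effort [-6.25300e-01 -3.05129e+01  3.21258e+01  6.44180e+00 -5.79000e-02
  9.00000e-04]
tcp_pos [0.5535 0.144  0.1732]
tool_rot [ 9.716e-01  2.366e-01  7.000e-04 -0.000e+00]
contact_force [0.5045 1.0242 4.5906]
torque [ 0.3878  0.175  -0.0028]
gripper_width 0.0126
```

send_rows --moves '[[[0, 0, 0.3], 0, 255], [[0, 0, 0.7], 0, 255], [[0, 0, 0.8], 0, 255], [[0, 0, 0.8], 0, 255], [[0, 0, 0.8], 0, 255], [[0, 0, 0.8], 0, 255], [[0, 0, 0.8], 0, 255], [[0, 0, 0.6], 0, 255], [[0, 0, 0.3], 0, 255], [[0, 0, 0], 0, 255]]'

```text
time: 7.5
tcp_pos: [0.5533, 0.144, 0.3203]
tool_rot: [0.972, 0.236, 0.0, -0.0]
contact_force: [0.0, -0.2, -5.8]
gripper_width: 0.0129
```

Run:
```python
from h import *
st(); snap('scene','s1.png')
```

```text
time 7.5
joint_pos [ 0.6054 -0.0073  0.1998 -0.     -1.7773  1.4429]
dq [-0.0005  0.0047 -0.0306 -0.007   0.0089 -0.0018]
effort [-2.12000e-02 -3.71513e+01  3.77830e+01  8.02610e+00 -9.77000e-02
 -0.00000e+00]
tcp_pos [0.5533 0.144  0.3203]
tool_rot [ 9.716e-01  2.365e-01  2.000e-04 -1.000e-04]
contact_force [ 0.0206 -0.1707 -5.828 ]
torque [0.0495 0.0098 0.0166]
gripper_width 0.0129
```

View pics/s1.png

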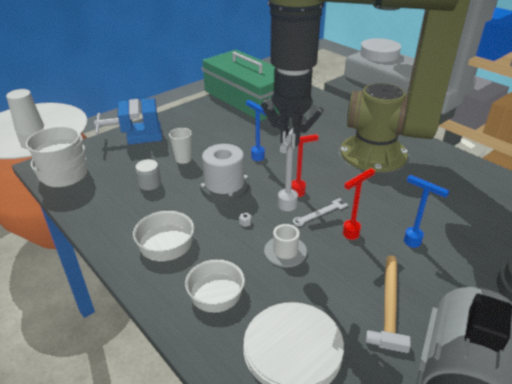

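send_rows --moves '[[[-0.1, -0.4, 0], 0, 255], [[-0.15, -0.8, 0], 0, 255], [[-0.15, -1, 0], 0, 255], [[-0.2, -1, 0], 0, 255], [[-0.2, -1, 0], 0, 255], [[-0.2, -1, 0], 0, 255], [[-0.2, -1, 0], 0, 255], [[-0.2, -1, 0], 0, 255], [[-0.2, -1, 0], 0, 255], [[-0.2, -1, 0], 0, 255]]'

```text
time: 8.8
tcp_pos: [0.5071, -0.0885, 0.3204]
tool_rot: [0.972, 0.236, 0.0, 0.0]
contact_force: [-0.5, 0.2, -5.8]
gripper_width: 0.0125
```

send_rows --moves '[[[-0.15, -1, 0], 0, 255], [[-0.1, -1, 0], 0, 255], [[-0.1, -0.9, 0], 0, 255], [[-0.06, -0.6, 0], 0, 255], [[-0.04, -0.34, 0], 0, 255], [[0, 0, 0], 0, 255], [[0, 0, 0], 0, 255]]'

```text
time: 9.68
tcp_pos: [0.4971, -0.1817, 0.3199]
tool_rot: [0.972, 0.237, 0.0, -0.0]
contact_force: [-0.6, -0.9, -5.8]
gripper_width: 0.0127
```

Run:
```python
from h import *
import pickle
d={n:snap(n,n+'2.png') for n in ['scene','top','wrist']};pickle.dump(d,open('d2.pkl','wb'))
st()
cv2.imwrite('pics/a.png',cv2.resize(d['scene']['frame'][90:230,170:290,::-1],None,fx=4,fy=4,interpolation=cv2.INTER_CUBIC))
```

```text
time 9.825
joint_pos [ 0.0301 -0.1196  0.0922 -0.     -1.7824  2.0191]
dq [-0.0011  0.0006 -0.0005 -0.0001 -0.0012  0.0022]
effort [-9.01000e-02 -3.07374e+01  3.70585e+01  7.88280e+00 -9.70000e-03
 -1.80000e-03]
tcp_pos [ 0.4971 -0.1816  0.32  ]
tool_rot [9.715e-01 2.370e-01 1.000e-04 0.000e+00]
contact_force [-0.2431  0.644  -5.8244]
torque [ 0.0199 -0.0382  0.0112]
gripper_width 0.0125
```

View pics/a.png

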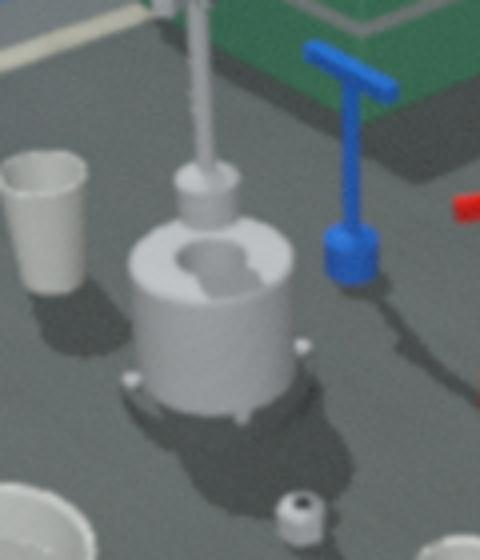

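View pics/wrist2.png

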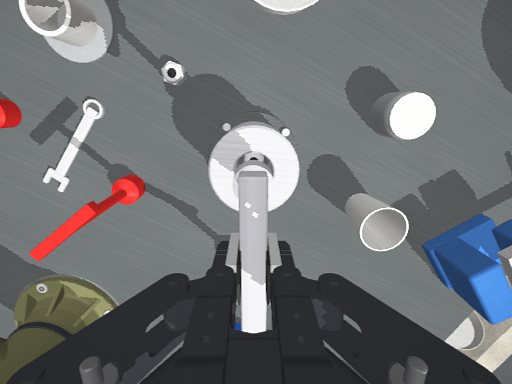

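Run:
```python
from h import *
import pickle
d=pickle.load(open('d2.pkl','rb'));c=d['scene']
for z in (.12,.1548,.1948,.25,.30):
    u,v=proj(c,(.497,-.182,z)); print(z,(u-170+.5)*4-.5,(v-90+.5)*4-.5)
w=d['wrist']
for z in (.12,.155,.195): print(proj(w,(.497,-.182,z)))
cv2.imwrite('pics/b.png',cv2.resize(w['frame'][110:220,200:310,::-1],None,fx=5,fy=5,interpolation=cv2.INTER_CUBIC))
```

```text
0.12 212.10661331194365 256.9834449225391
0.1548 209.68445466757726 215.91157166416565
0.1948 206.80342262081933 167.058709217284
0.25 202.64675814806992 96.57530103944868
0.3 198.68778777488785 29.444136951917983
(np.float64(253.76484152217168), np.float64(171.02454075308916))
(np.float64(253.85933663251478), np.float64(177.75618631207334))
(np.float64(253.9948889215709), np.float64(187.4126644231764))
```

View pics/b.png

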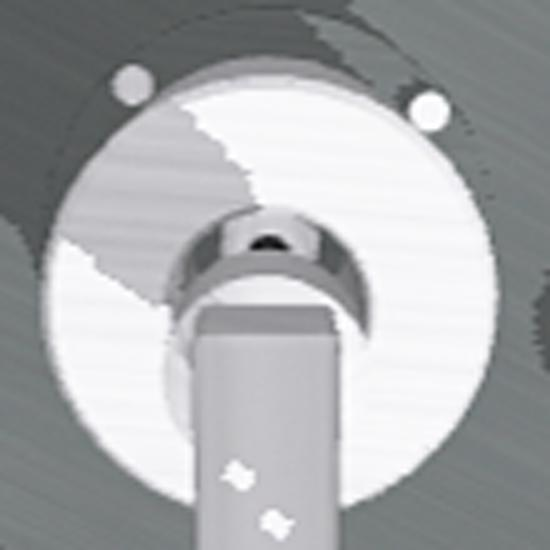

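send_rows --moves '[[[0, 0, -0.4], 0, 255], [[0, 0, -0.4], 0, 255], [[0, 0, -0.3], 0, 255], [[0, 0, -0.2], 0, 255], [[0, 0, -0.2], 0, 255], [[0, 0, -0.2], 0, 255], [[0, 0, 0], 0, 255]]'

```text
time: 10.7
tcp_pos: [0.4968, -0.1821, 0.277]
tool_rot: [0.972, 0.236, -0.0, -0.0]
contact_force: [-0.1, 0.2, -5.3]
gripper_width: 0.0129
```

Run:
```python
from h import *
import pickle
c=snap('wrist','w3.png');cv2.imwrite('pics/b.png',cv2.resize(c['frame'][110:240,190:320,::-1],None,fx=5,fy=5,interpolation=cv2.INTER_CUBIC))
s=sensors.state();print(s['contact_force'],s['torque'],s['tcp_pos'])
```

```text
[-0.05545986  0.13451148 -6.3201615 ] [0.05123209 0.01373809 0.07294507] [ 0.49693712 -0.18217127  0.27744789]
```

View pics/b.png

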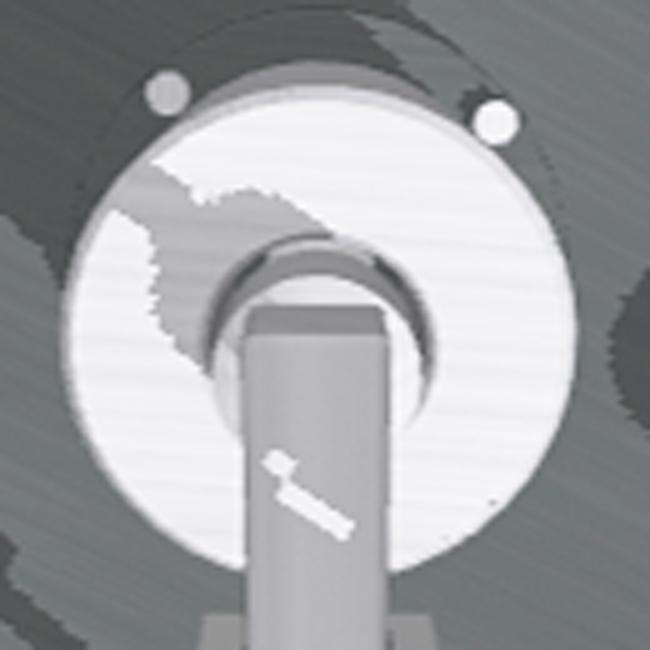

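send_rows --moves '[[[0, 0, -0.3], 0, 255], [[0, 0, -0.4], 0, 255], [[0, 0, -0.4], 0, 255], [[0, 0, -0.4], 0, 255], [[0, 0, -0.4], 0, 255], [[0, 0, -0.3], 0, 255], [[0, 0, -0.2], 0, 255], [[0, 0, -0.1], 0, 255], [[0, 0, 0], 0, 255]]'

```text
time: 11.88
tcp_pos: [0.497, -0.1822, 0.2151]
tool_rot: [0.972, 0.236, 0.0, 0.0]
contact_force: [-0.7, -0.1, -6.4]
gripper_width: 0.0126
```

Run:
```python
from h import *
c=snap('wrist','w4.png');cv2.imwrite('pics/b.png',cv2.resize(c['frame'][110:240,190:320,::-1],None,fx=5,fy=5,interpolation=cv2.INTER_CUBIC))
s=sensors.state();print(s['contact_force'],s['torque'],s['tcp_pos'])
```

```text
[-0.26927904  0.50944775 -5.55424345] [0.01536902 0.03943765 0.02051621] [ 0.49706862 -0.18219456  0.21528428]
```

View pics/b.png

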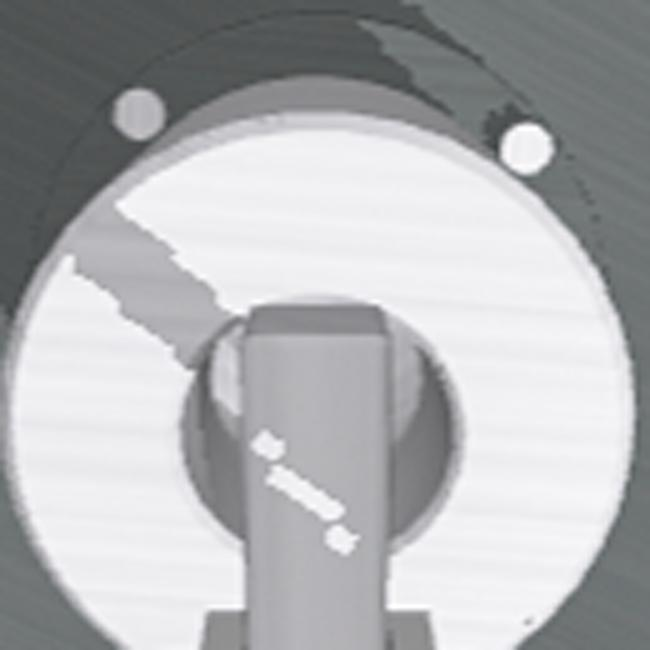

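send_rows --moves '[[[0, 0, -0.1], -0.7, 255], [[0, 0, -0.1], 0, 255], [[0, 0, -0.1], 0, 255], [[0, 0, -0.05], 0, 255], [[0, 0, -0.05], 0, 255], [[0, 0, 0], 0, 255]]'

```text
time: 12.68
tcp_pos: [0.4973, -0.1825, 0.2065]
tool_rot: [0.984, 0.177, 0.001, 0.001]
contact_force: [-0.8, 0.6, 2.9]
gripper_width: 0.0123
```

send_rows --moves '[[[0, 0, -0.04], -0.3, 255], [[0, 0, 0], -0.3, 255], [[0, 0, 0], -0.3, 255], [[0, 0, 0], 0, 255]]'

```text
time: 13.18
tcp_pos: [0.4975, -0.1827, 0.2061]
tool_rot: [0.995, 0.099, 0.001, 0.001]
contact_force: [-0.8, -0.2, 5.6]
gripper_width: 0.0126
```

Run:
```python
from h import *
st()
```

```text
time 13.175
joint_pos [ 2.9100e-02 -1.5180e-01 -1.4560e-01  1.6000e-03 -1.5739e+00  1.7400e+00]
dq [ 0.0003 -0.0013  0.001   0.0003  0.002   0.0183]
effort [  0.2454 -24.488   32.2208   5.8406   0.5402  -0.1929]
tcp_pos [ 0.4975 -0.1827  0.2061]
tool_rot [9.951e-01 9.900e-02 1.400e-03 9.000e-04]
contact_force [-0.7524 -0.1744  5.5585]
torque [-0.002   0.5681 -0.0602]
gripper_width 0.0126
```

send_rows --moves '[[[0, 0, 0], -0.3, 255], [[0, 0, 0], -0.3, 255], [[0, 0, 0], -0.3, 255], [[0, 0, 0], -0.3, 255], [[0, 0, 0], 0, 255]]'

```text
time: 13.8
tcp_pos: [0.497, -0.1823, 0.204]
tool_rot: [1.0, -0.005, 0.0, 0.0]
contact_force: [0.2, -0.4, -1.5]
gripper_width: 0.0127
```

send_rows --moves '[[[0, 0, 0], -0.3, 255], [[0, 0, 0], -0.3, 255], [[0, 0, 0], 0, 255]]'

```text
time: 14.18
tcp_pos: [0.4967, -0.182, 0.2028]
tool_rot: [0.998, -0.057, -0.001, -0.0]
contact_force: [0.2, -1.1, -6.5]
gripper_width: 0.0127
```

send_rows --moves '[[[0, 0, 0], -0.3, 255], [[0, 0, 0], 0, 255]]'

```text
time: 14.42
tcp_pos: [0.4967, -0.182, 0.2031]
tool_rot: [0.997, -0.083, -0.001, -0.0]
contact_force: [-0.3, -0.8, -5.7]
gripper_width: 0.0128
```

Run:
```python
from h import *
st()
```

```text
time 14.425
joint_pos [ 2.9100e-02 -1.4990e-01 -1.4860e-01 -4.0000e-04 -1.5734e+00  1.3754e+00]
dq [ 0.0016 -0.0015  0.0028  0.002  -0.0024  0.0159]
effort [ 4.27600e-01 -3.02231e+01  3.81861e+01  7.70990e+00  1.66000e-02
 -2.66800e-01]
tcp_pos [ 0.4967 -0.182   0.2031]
tool_rot [ 9.965e-01 -8.300e-02 -7.000e-04 -1.000e-04]
contact_force [-0.3475 -0.8331 -5.7445]
torque [-0.3826  0.0111  0.0339]
gripper_width 0.0128
```

send_rows --moves '[[[0, 0, -0.08], 0, 255], [[0, 0, -0.08], 0, 255], [[0, 0, 0], 0, 255]]'

```text
time: 14.8
tcp_pos: [0.4968, -0.1821, 0.1996]
tool_rot: [0.996, -0.084, -0.0, -0.0]
contact_force: [-0.3, -0.6, -6.3]
gripper_width: 0.0125
```

Going freely over the nut. I'll lower it on towards home (expected TCP z about 0.185).

send_rows --moves '[[[0, 0, -0.12], 0, 255], [[0, 0, -0.12], 0, 255], [[0, 0, -0.12], 0, 255], [[0, 0, -0.08], 0, 255], [[0, 0, 0], 0, 255]]'

```text
time: 15.42
tcp_pos: [0.4969, -0.1821, 0.1887]
tool_rot: [0.996, -0.084, -0.0, 0.0]
contact_force: [0.2, -1.3, -6.6]
gripper_width: 0.0126
```

send_rows --moves '[[[0, 0, -0.06], 0, 255], [[0, 0, -0.06], 0, 255], [[0, 0, 0], 0, 255]]'

```text
time: 15.8
tcp_pos: [0.4969, -0.1821, 0.1858]
tool_rot: [0.996, -0.084, -0.0, 0.0]
contact_force: [-0.4, -0.2, -6.1]
gripper_width: 0.0127
```

send_rows --moves '[[[0, 0, -0.04], 0, 255], [[0, 0, -0.04], 0, 255], [[0, 0, 0], 0, 255]]'

```text
time: 16.18
tcp_pos: [0.4973, -0.1824, 0.1853]
tool_rot: [0.996, -0.084, 0.001, 0.0]
contact_force: [-1.6, -0.1, 1.7]
gripper_width: 0.0125
```

Run:
```python
from h import *
st()
```

```text
time 16.175
joint_pos [ 2.9200e-02 -1.5050e-01 -1.8210e-01  9.0000e-04 -1.5376e+00  1.3734e+00]
dq [ 0.0016  0.0005 -0.0017 -0.0004  0.0025 -0.0092]
effort [ 4.23700e-01 -2.63358e+01  3.45085e+01  6.50470e+00  7.10500e-01
  4.20000e-03]
tcp_pos [ 0.4973 -0.1824  0.1853]
tool_rot [ 9.965e-01 -8.400e-02  9.000e-04  4.000e-04]
contact_force [-1.6447 -0.0662  1.747 ]
torque [-0.1159  0.7194 -0.0173]
gripper_width 0.0125
```

send_rows --moves '[[[0, 0, 0.02], -0.3, 255], [[0, 0, 0], -0.3, 255], [[0, 0, 0], -0.4, 255], [[0, 0, 0], -0.4, 255]]'

```text
time: 16.68
tcp_pos: [0.4971, -0.1826, 0.1853]
tool_rot: [0.979, -0.206, 0.001, 0.001]
contact_force: [-1.2, -2.0, 0.2]
gripper_width: 0.0126
```

```bash
cat >> h.py <<'E'
def yq():
    s=sensors.state();q=s['tool_rot'];print(round(s['time'],2),'yaw',round(float(np.degrees(2*np.arctan2(q[1],q[0]))),2),'F',np.round(s['contact_force'],1),'M',np.round(s['torque'],3),'e6',round(float(s['effort'][5]),3),np.round(s['tcp_pos'],4))
E
python3 -c "
from h import *
yq()"
```

```text
16.68 yaw -23.75 F [-1.2 -2.   0.2] M [-0.717  0.608  0.342] e6 0.42 [ 0.4971 -0.1826  0.1853]
```

send_rows --moves '[[[0, 0, 0], -0.4, 255], [[0, 0, 0], -0.4, 255], [[0, 0, 0], -0.4, 255], [[0, 0, 0], -0.4, 255]]'

```text
time: 17.18
tcp_pos: [0.497, -0.1827, 0.1853]
tool_rot: [0.94, -0.34, 0.001, 0.001]
contact_force: [-1.7, -1.7, 0.3]
gripper_width: 0.0128
```

```bash
python3 -c "
from h import *
yq()"
```

```text
17.18 yaw -39.75 F [-1.7 -1.7  0.3] M [-0.878  0.758  0.314] e6 0.415 [ 0.497  -0.1827  0.1853]
```

send_rows --moves '[[[0, 0, 0], -0.4, 255], [[0, 0, 0], -0.4, 255], [[0, 0, 0], -0.4, 255], [[0, 0, 0], -0.4, 255]]'

```text
time: 17.68
tcp_pos: [0.4969, -0.1828, 0.1853]
tool_rot: [0.884, -0.468, 0.0, 0.001]
contact_force: [-2.5, -2.8, 0.8]
gripper_width: 0.0124
```

```bash
python3 -c "
from h import *
yq()"
```

```text
17.68 yaw -55.76 F [-2.5 -2.8  0.8] M [-0.831  0.921  0.347] e6 0.406 [ 0.4969 -0.1828  0.1853]
```

send_rows --moves '[[[0, 0, 0], -0.2, 255], [[0, 0, 0], -0.2, 255], [[0, 0, 0], -0.15, 255]]'

```text
time: 18.05
tcp_pos: [0.497, -0.1826, 0.1853]
tool_rot: [0.861, -0.509, 0.001, 0.0]
contact_force: [-3.0, -3.4, 3.6]
gripper_width: 0.0127
```

```bash
python3 -c "
from h import *
yq()"
```

```text
18.05 yaw -61.22 F [-3.  -3.4  3.6] M [-1.295  1.225  0.363] e6 -0.122 [ 0.497  -0.1826  0.1853]
```

send_rows --moves '[[[0, 0, 0], -0.1, 255], [[0, 0, 0], -0.1, 255]]'

```text
time: 18.3
tcp_pos: [0.4971, -0.1825, 0.1853]
tool_rot: [0.852, -0.524, 0.001, 0.0]
contact_force: [-2.8, -3.6, 5.7]
gripper_width: 0.0127
```

```bash
python3 -c "
from h import *
yq()"
```

```text
18.3 yaw -63.19 F [-2.8 -3.6  5.7] M [-1.412  1.362  0.347] e6 -0.18 [ 0.4971 -0.1825  0.1853]
```

send_rows --moves '[[[0, 0, 0.02], -0.1, 255], [[0, 0, 0], -0.1, 255], [[0, 0, 0], -0.1, 255]]'

```text
time: 18.68
tcp_pos: [0.4971, -0.1823, 0.1853]
tool_rot: [0.838, -0.546, 0.0, 0.0]
contact_force: [-3.1, -3.6, 5.3]
gripper_width: 0.0125
```

```bash
python3 -c "
from h import *
yq()"
```

```text
18.68 yaw -66.2 F [-3.1 -3.6  5.3] M [-1.508  1.328  0.415] e6 -0.19 [ 0.4971 -0.1823  0.1853]
```

send_rows --moves '[[[0, 0, 0], -0.1, 255], [[0, 0, 0], -0.1, 255]]'

```text
time: 18.92
tcp_pos: [0.497, -0.1823, 0.1853]
tool_rot: [0.828, -0.561, 0.0, 0.0]
contact_force: [-3.2, -3.2, 5.5]
gripper_width: 0.0126
```

```bash
python3 -c "
from h import *
yq()"
```

```text
18.93 yaw -68.2 F [-3.2 -3.2  5.5] M [-1.491  1.302  0.403] e6 -0.187 [ 0.497  -0.1823  0.1853]
```

send_rows --moves '[[[0, 0, 0.01], -0.1, 255], [[0, 0, 0], -0.1, 255]]'

```text
time: 19.18
tcp_pos: [0.497, -0.1822, 0.1853]
tool_rot: [0.818, -0.575, 0.0, 0.0]
contact_force: [-2.4, -3.8, 4.8]
gripper_width: 0.0121
```

```bash
python3 -c "
from h import *
yq()"
```

```text
19.18 yaw -70.21 F [-2.4 -3.8  4.8] M [-1.545  1.281  0.439] e6 -0.189 [ 0.497  -0.1822  0.1853]
```

send_rows --moves '[[[0, 0, 0], -0.1, 255], [[0, 0, 0], -0.1, 255]]'

```text
time: 19.42
tcp_pos: [0.497, -0.1822, 0.1854]
tool_rot: [0.808, -0.589, 0.0, 0.0]
contact_force: [-3.4, -3.3, 4.9]
gripper_width: 0.0126
```

```bash
python3 -c "
from h import *
yq()"
```

```text
19.43 yaw -72.21 F [-3.4 -3.3  4.9] M [-1.517  1.302  0.34 ] e6 -0.187 [ 0.497  -0.1822  0.1854]
```

send_rows --moves '[[[0, 0, 0], -0.1, 255], [[0, 0, 0], -0.1, 255]]'

```text
time: 19.68
tcp_pos: [0.497, -0.1822, 0.1854]
tool_rot: [0.798, -0.603, 0.0, 0.0]
contact_force: [-2.4, -3.4, 5.5]
gripper_width: 0.0125
```

```bash
python3 -c "
from h import *
yq()"
```

```text
19.68 yaw -74.21 F [-2.4 -3.4  5.5] M [-1.597  1.29   0.417] e6 -0.189 [ 0.497  -0.1822  0.1854]
```

send_rows --moves '[[[0, 0, 0], -0.1, 255], [[0, 0, 0], -0.1, 255]]'

```text
time: 19.92
tcp_pos: [0.497, -0.1822, 0.1853]
tool_rot: [0.787, -0.617, 0.0, 0.0]
contact_force: [-2.9, -4.1, 5.2]
gripper_width: 0.0126
```

```bash
python3 -c "
from h import *
yq()"
```

```text
19.93 yaw -76.21 F [-2.9 -4.1  5.2] M [-1.575  1.366  0.394] e6 -0.195 [ 0.497  -0.1822  0.1853]
```

send_rows --moves '[[[0, 0, 0], -0.1, 255], [[0, 0, 0], -0.1, 255]]'

```text
time: 20.18
tcp_pos: [0.497, -0.1822, 0.1854]
tool_rot: [0.776, -0.631, 0.0, 0.0]
contact_force: [-4.1, -4.6, 5.4]
gripper_width: 0.0129
```

```bash
python3 -c "
from h import *
yq()"
```

```text
20.18 yaw -78.2 F [-4.1 -4.6  5.4] M [-1.567  1.383  0.404] e6 -0.188 [ 0.497  -0.1822  0.1854]
```

send_rows --moves '[[[0, 0, 0], -0.1, 255], [[0, 0, 0], -0.1, 255]]'

```text
time: 20.42
tcp_pos: [0.497, -0.1821, 0.1854]
tool_rot: [0.765, -0.644, 0.0, 0.0]
contact_force: [-2.4, -3.7, 5.4]
gripper_width: 0.0125
```

```bash
python3 -c "
from h import *
yq()"
```

```text
20.43 yaw -80.17 F [-2.4 -3.7  5.4] M [-1.532  1.372  0.808] e6 -0.628 [ 0.497  -0.1821  0.1854]
```

send_rows --moves '[[[0, 0, 0], 0.15, 255], [[0, 0, 0], 0, 255]]'

```text
time: 20.68
tcp_pos: [0.497, -0.1821, 0.1854]
tool_rot: [0.773, -0.634, 0.0, -0.0]
contact_force: [-3.9, -4.0, 5.3]
gripper_width: 0.0122
```

```bash
python3 -c "
from h import *
yq()"
```

```text
20.68 yaw -78.69 F [-3.9 -4.   5.3] M [-1.398  1.374  0.059] e6 0.025 [ 0.497  -0.1821  0.1854]
```

send_rows --moves '[[[0, 0, 0.1], 0.15, 255], [[0, 0, 0.2], 0, 255], [[0, 0, 0.2], 0, 255], [[0, 0, 0.2], 0, 255]]'

```text
time: 21.18
tcp_pos: [0.4968, -0.1818, 0.2024]
tool_rot: [0.782, -0.623, -0.001, 0.0]
contact_force: [-1.1, -2.7, -7.3]
gripper_width: 0.0126
```

```bash
python3 -c "
from h import *
yq()"
```

```text
21.18 yaw -77.14 F [-1.1 -2.7 -7.3] M [-0.874  0.7    0.034] e6 -0.023 [ 0.4968 -0.1818  0.2024]
```

send_rows --moves '[[[0, 0, 0.2], 0, 255], [[0, 0, 0.4], 0, 255], [[0, 0, 0.6], 0, 255], [[0, 0, 0.6], 0, 255], [[0, 0, 0.6], 0, 255], [[0, 0, 0.6], 0, 255], [[0, 0, 0.6], 0, 255], [[0, 0, 0.6], 0, 255], [[0, 0, 0.6], 0, 255], [[0, 0, 0], 0, 255]]'

```text
time: 22.42
tcp_pos: [0.4974, -0.1823, 0.3244]
tool_rot: [0.782, -0.624, 0.001, -0.001]
contact_force: [-0.6, 0.5, -5.3]
gripper_width: 0.0127
```

```bash
python3 -c "
from h import *
import pickle
yq()
d={n:snap(n,n+'5.png') for n in ['scene','wrist']};pickle.dump(d,open('d5.pkl','wb'))
cv2.imwrite('pics/a.png',cv2.resize(d['scene']['frame'][60:220,160:280,::-1],None,fx=3.6,fy=3.6,interpolation=cv2.INTER_CUBIC))
"
```

```text
22.43 yaw -77.15 F [-0.6  0.5 -5.3] M [0.082 0.013 0.   ] e6 0.0 [ 0.4974 -0.1823  0.3244]
```

View pics/a.png

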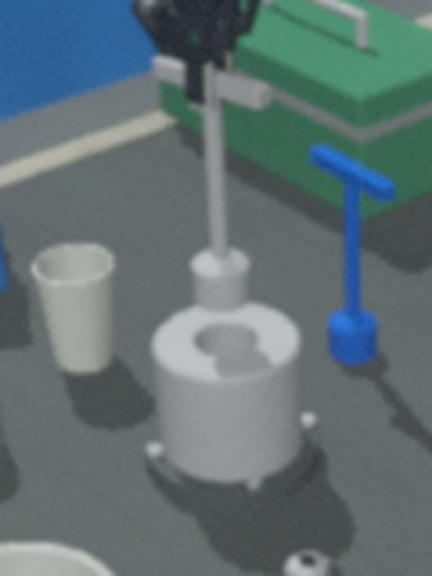

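View pics/wrist5.png

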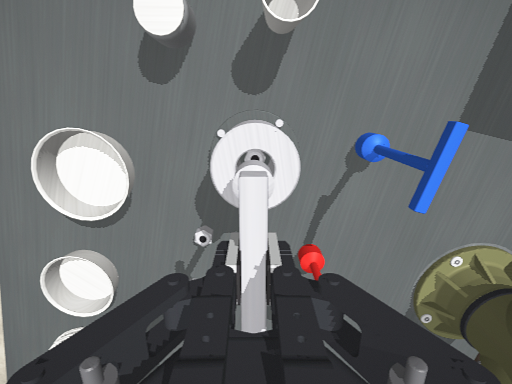

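send_rows --moves '[[[0.1, 0.5, 0], 0.5, 255], [[0.2, 1, 0], 0.9, 255], [[0.2, 1, 0], 0.9, 255], [[0.2, 1, 0], 0.9, 255], [[0.2, 1, 0], 0.9, 255], [[0.2, 1, 0], 0.9, 255], [[0.2, 1, 0], 0.9, 255], [[0.2, 1, 0], 0.9, 255], [[0.2, 1, 0], 0.9, 255], [[0.2, 1, 0], 0.9, 255]]'

```text
time: 23.78
tcp_pos: [0.5443, 0.0563, 0.3217]
tool_rot: [0.997, 0.08, -0.001, 0.0]
contact_force: [-0.0, -0.0, -5.9]
gripper_width: 0.0125
```

send_rows --moves '[[[0.15, 1, 0], 0.8, 255], [[0.1, 1, 0], 0.6, 255], [[0.1, 0.8, 0], 0.4, 255], [[0.1, 0.5, 0], 0, 255], [[0.1, 0.25, 0], 0, 255], [[0, 0, 0], 0, 255], [[0, 0, 0], 0, 255]]'

```text
time: 24.65
tcp_pos: [0.5582, 0.1435, 0.3229]
tool_rot: [0.973, 0.232, 0.0, 0.0]
contact_force: [-0.4, -0.1, -5.4]
gripper_width: 0.0125
```

```bash
python3 -c "
from h import *
import pickle
yq()
d={n:snap(n,n+'6.png') for n in ['scene','wrist']};pickle.dump(d,open('d6.pkl','wb'))
cv2.imwrite('pics/a.png',cv2.resize(d['scene']['frame'][120:275,230:350,::-1],None,fx=3.6,fy=3.6,interpolation=cv2.INTER_CUBIC))
cv2.imwrite('pics/b.png',cv2.resize(d['wrist']['frame'][110:240,190:320,::-1],None,fx=4.5,fy=4.5,interpolation=cv2.INTER_CUBIC))
"
```

```text
24.65 yaw 26.8 F [-0.4 -0.1 -5.4] M [-0.055 -0.006  0.029] e6 -0.007 [0.5582 0.1435 0.3229]
```

View pics/a.png

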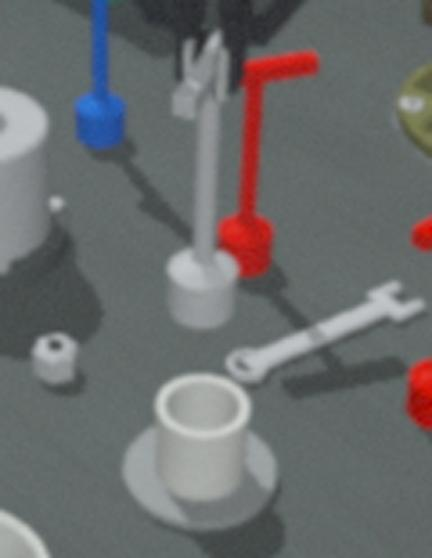

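View pics/b.png

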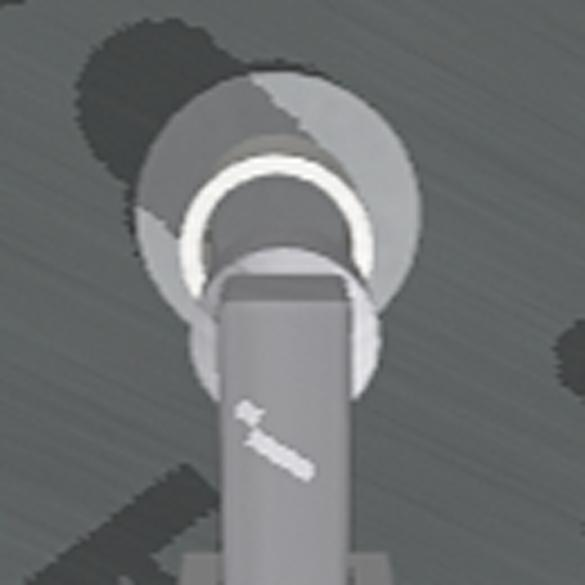

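```bash
python3 -c "
from h import *
import pickle
d=pickle.load(open('d6.pkl','rb'));w=d['wrist']
k=lambda p:[(p[0]-190+.5)*4.5-.5,(p[1]-110+.5)*4.5-.5]
for x in (.5535,.144,0),:
  for a in np.radians([0,45,90,135,180,225,270,315]):
    print(np.round(k(proj(w,(.5535+.032*np.cos(a),.144+.032*np.sin(a),.068)))),np.round(k(proj(w,(.5535+.055*np.cos(a),.144+.055*np.sin(a),.008)))))
"
```

```text
[323. 164.] [347.  86.]
[249. 159.] [233.  77.]
[193. 207.] [150. 152.]
[190. 279.] [145. 261.]
[238. 332.] [218. 340.]
[309. 337.] [324. 348.]
[364. 292.] [406. 280.]
[371. 220.] [418. 172.]
```

send_rows --moves '[[[-0.19, 0.02, -0.3], 0, 255], [[0, 0, -0.6], 0, 255], [[0, 0, -0.8], 0, 255], [[0, 0, -0.7], 0, 255], [[0, 0, -0.5], 0, 255], [[0, 0, -0.3], 0, 255], [[0, 0, 0], 0, 255]]'

```text
time: 25.62
tcp_pos: [0.5534, 0.1445, 0.2423]
tool_rot: [0.973, 0.232, -0.0, 0.0]
contact_force: [-0.4, 0.5, -5.2]
gripper_width: 0.0122
```

```bash
python3 -c "
from h import *
import pickle
yq()
d={n:snap(n,n+'7.png') for n in ['wrist']}
cv2.imwrite('pics/b.png',cv2.resize(d['wrist']['frame'][110:240,190:320,::-1],None,fx=4.5,fy=4.5,interpolation=cv2.INTER_CUBIC))
"
```

```text
25.62 yaw 26.86 F [-0.4  0.5 -5.2] M [ 0.04  -0.063  0.072] e6 -0.0 [0.5534 0.1445 0.2423]
```

View pics/b.png

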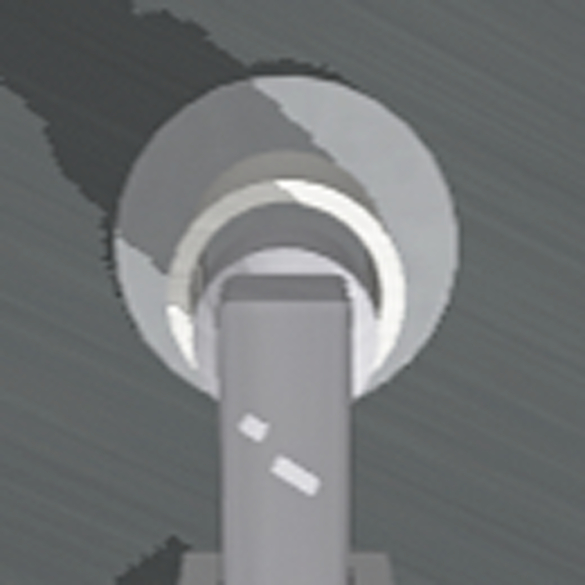

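send_rows --moves '[[[0, 0, -0.15], 0, 255], [[0, 0, -0.15], 0, 255], [[0, 0, -0.15], 0, 255], [[0, 0, -0.15], 0, 255], [[0, 0, 0], 0, 255]]'

```text
time: 26.3
tcp_pos: [0.5533, 0.1446, 0.2272]
tool_rot: [0.973, 0.232, -0.0, 0.0]
contact_force: [-0.2, -0.5, -5.4]
gripper_width: 0.0123
```

Inside the tube with no contact (foot about 0.062). I'll continue down to TCP z about 0.174.

send_rows --moves '[[[0, 0, -0.3], 0, 255], [[0, 0, -0.4], 0, 255], [[0, 0, -0.4], 0, 255], [[0, 0, -0.4], 0, 255], [[0, 0, -0.3], 0, 255], [[0, 0, -0.15], 0, 255], [[0, 0, -0.1], 0, 255], [[0, 0, 0], 0, 255]]'

```text
time: 27.3
tcp_pos: [0.5535, 0.1446, 0.1766]
tool_rot: [0.973, 0.232, 0.0, 0.0]
contact_force: [0.1, 0.1, -5.8]
gripper_width: 0.0124
```

send_rows --moves '[[[0, 0, -0.04], 0, 255], [[0, 0, -0.04], 0, 255], [[0, 0, 0], 0, 255]]'

```text
time: 27.68
tcp_pos: [0.5535, 0.1446, 0.1745]
tool_rot: [0.973, 0.232, -0.0, 0.0]
contact_force: [-0.7, 0.7, -6.0]
gripper_width: 0.0123
```

send_rows --moves '[[[0, 0, -0.03], 0, 255], [[0, 0, -0.03], 0, 255], [[0, 0, 0], 0, 255]]'

```text
time: 28.05
tcp_pos: [0.5536, 0.1446, 0.1733]
tool_rot: [0.973, 0.232, 0.0, 0.0]
contact_force: [0.2, -0.9, -4.2]
gripper_width: 0.0123
```

send_rows --moves '[[[0, 0, -0.02], 0, 255], [[0, 0, 0], 0, 255], [[0, 0, 0], 0, 200], [[0, 0, 0], 0, 150], [[0, 0, 0], 0, 80], [[0, 0, 0], 0, 0], [[0, 0, 0], 0, 0], [[0, 0, 0], 0, 0]]'

```text
time: 29.05
tcp_pos: [0.5535, 0.1446, 0.1725]
tool_rot: [0.973, 0.232, 0.0, 0.0]
contact_force: [0.1, -0.0, 0.9]
gripper_width: 0.0854
```

```bash
python3 -c "
from h import *
yq()"
```

```text
29.05 yaw 26.86 F [ 0.1 -0.   0.9] M [ 0.019  0.003 -0.021] e6 0.0 [0.5535 0.1446 0.1725]
```

Released. I'll retreat straight up.

send_rows --moves '[[[0, 0, 0.3], 0, 0], [[0, 0, 0.6], 0, 0], [[0, 0, 0.9], 0, 0], [[0, 0, 1], 0, 0], [[0, 0, 1], 0, 0], [[0, 0, 0.5], 0, 0], [[0, 0, 0], 0, 0]]'

```text
time: 29.92
tcp_pos: [0.5538, 0.1448, 0.2812]
tool_rot: [0.973, 0.232, 0.001, -0.0]
contact_force: [0.1, -0.4, 0.9]
gripper_width: 0.0852
```

```bash
python3 -c "
from h import *
import pickle
yq()
d={n:snap(n,n+'8.png') for n in ['scene','wrist','top']};pickle.dump(d,open('d8.pkl','wb'))
cv2.imwrite('pics/a.png',cv2.resize(d['scene']['frame'][150:275,240:340,::-1],None,fx=4,fy=4,interpolation=cv2.INTER_CUBIC))
w=d['wrist'];print(proj(w,(.553,.144,.068)))
"
```

```text
29.93 yaw 26.86 F [ 0.1 -0.4  0.9] M [-0.032  0.021 -0.058] e6 0.0 [0.5538 0.1448 0.2812]
(np.float64(253.90787103200614), np.float64(169.31972970225686))
```

View pics/a.png

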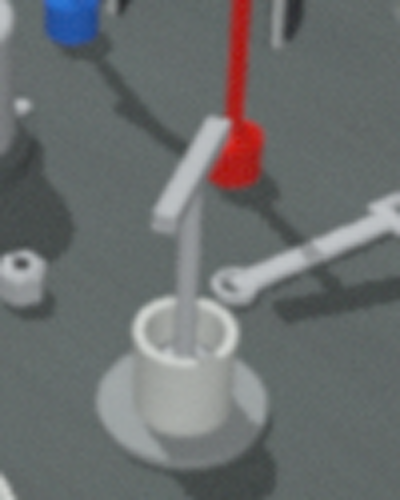

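View pics/wrist8.png

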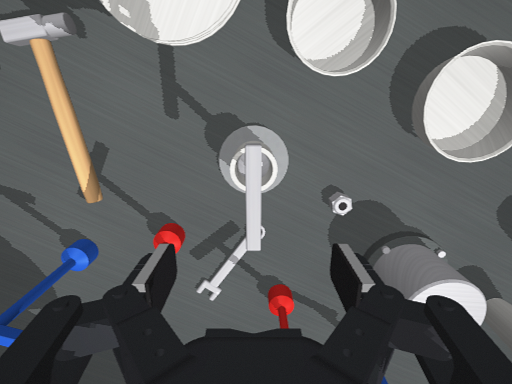

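View pics/scene8.png

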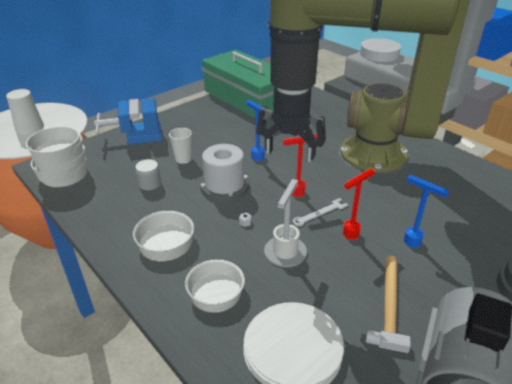

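The key is down and upright, and nothing else looks moved. There is time to spare, so I'll look into the bore again to check that the nut followed.

send_rows --moves '[[[0, -0.6, 0], 0, 0], [[-0.2, -1, 0], 0, 0], [[-0.4, -1, 0], 0, 0], [[-0.4, -1, 0], 0, 0], [[-0.4, -1, 0], 0, 0], [[-0.4, -1, 0], 0, 0], [[-0.4, -1, 0], 0, 0], [[-0.4, -1, 0], 0, 0], [[-0.4, -1, 0], 0, 0], [[-0.4, -1, 0], 0, 0]]'

```text
time: 31.32
tcp_pos: [0.4673, -0.097, 0.2802]
tool_rot: [0.973, 0.232, 0.0, 0.0]
contact_force: [-0.2, -0.9, -0.2]
gripper_width: 0.0856
```

send_rows --moves '[[[-0.4, -1, 0], 0, 0], [[-0.4, -1, 0], 0, 0], [[-0.4, -1, 0], 0, 0], [[-0.4, -1, 0], 0, 0], [[-0.4, -0.7, 0], 0, 0], [[-0.2, -0.3, 0], 0, 0], [[0, 0, 0], 0, 0], [[0, 0, 0], 0, 0]]'

```text
time: 32.33
tcp_pos: [0.4136, -0.2201, 0.28]
tool_rot: [0.973, 0.232, 0.0, -0.0]
contact_force: [-0.4, -0.7, -0.2]
gripper_width: 0.0853
```

Run:
```python
from h import *
import pickle
yq()
c=snap('wrist','w9.png');pickle.dump(c,open('w9.pkl','wb'))
u,v=proj(c,(.497,-.182,.044));x,y=int(u)-32,int(v)-32;print(x,y)
cv2.imwrite('pics/w9c.png',cv2.resize(c['frame'][y:y+65,x:x+65,::-1],None,fx=9,fy=9,interpolation=cv2.INTER_CUBIC))
```

```text
32.33 yaw 26.89 F [-0.4 -0.7 -0.2] M [ 0.016  0.014 -0.051] e6 0.005 [ 0.4136 -0.2201  0.28  ]
224 65
```

View pics/w9c.png

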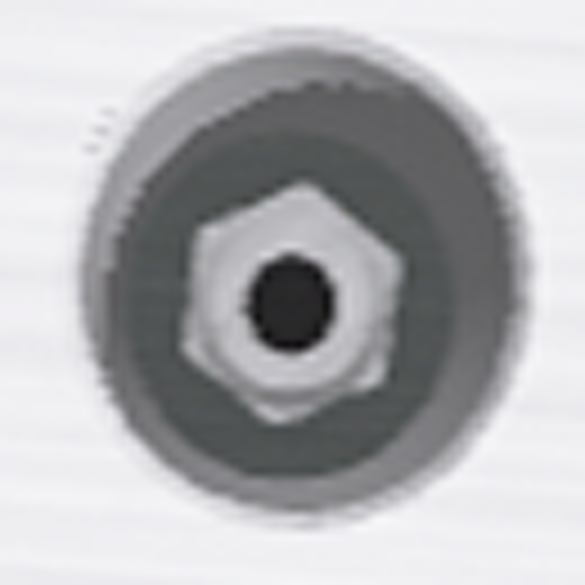

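Run:
```python
from h import *
import pickle
c=pickle.load(open('w9.pkl','rb'))
P=[(303,182),(404,262),(382,386),(278,424),(183,346),(197,230)]
W=np.array([onz(c,(u+.5)/9-.5+224,(v+.5)/9-.5+65,.041)[:2] for u,v in P])
z=W[:,0]+1j*W[:,1]; ctr=z.mean(); print(ctr,abs(z-ctr),np.degrees(np.angle((((z-ctr)/abs(z-ctr))**6).mean()))/6)
```

```text
(0.4956907853176876-0.1821569498616823j) [0.01728873 0.01785017 0.01785706 0.01699791 0.01720313 0.01755529] 18.584190487504383
```

```bash
python3 -c "
from h import *
print(bot.close_job()); print(sensors.state()['time'])"
```

```text
the job is handed in; nothing more can be done
None
the job is handed in; nothing more can be done
```

I took the grey key from its stand and turned the nut clockwise to its stop. The key is back in its tube, upright and fully down. I handed the job in at about 32.4 s, and no verdict was reported.

- **Fitting the socket:** It first rested on the nut's top. I turned it clockwise under about 10 N until it dropped over the nut, then lowered it until it touched the bore floor, with the foot at about 20 mm.
- **Turning the nut:** The torque held at about 0.35–0.44 N m, then jumped to about 0.81 N m within the last 2° of turn. I took that as the stop and backed off at once.
- **Close to the limit:** That 0.81 N m is slightly over your 0.8 N m limit. It is the wrist reading, so it also includes the turning friction.
- **Checking the nut afterwards:** A second look into the bore showed it had turned about 61° (1.07 rad), within the expected 0.9–1.3. The key itself turned about 9° more than the nut. I put that down to socket play and wind-up, but did not measure it.
- **Putting the key back:** It went down with no side force to the same height as at the start, and the pictures show it upright. Nothing else on the bench looks moved, but I judged that by eye only.

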